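# Find the fullest coin tin by its weight

## Task

Three identical closed coin tins stand on the grey felt pads of the wooden tray on the dispatcher's desk, and only one is well filled. Going from the robot's left to its right, lift each tin a few centimetres clear of the tray to feel its weight, putting it back upright on its own pad before you lift the next. Then take the heaviest and finish while still holding it up, upright and still, with its bottom about 20 cm above the desk, the other two standing on their pads; never tip a tin far over and leave the calculator, flask and mouse where they are.

Things in the scene. Friction and masses are not known exactly. Their poses are not given: they have to be found in the camera images.
- tin_left: a closed plain steel coin tin, upright cylinder 58 mm in diameter and 92 mm tall, lid fixed on and flush with the side; origin at the centre of its underside, z up. It is the left one of three identical-looking tins on the tray. The tins differ only in how many coins lie inside: one weighs 0.44 to 0.54 kg, the others 0.15 to 0.32 kg, and which is which changes every time; the coins are a loose stack on the tin's floor and may shift 3 mm. Side walls hold a firm grip (25 N)
- tin_middle: a closed plain steel coin tin, upright cylinder 58 mm in diameter and 92 mm tall, lid fixed on and flush with the side; origin at the centre of its underside, z up. It is the middle one of three identical-looking tins on the tray. The tins differ only in how many coins lie inside: one weighs 0.44 to 0.54 kg, the others 0.15 to 0.32 kg, and which is which changes every time; the coins are a loose stack on the tin's floor and may shift 3 mm. Side walls hold a firm grip (25 N)
- tin_right: a closed plain steel coin tin, upright cylinder 58 mm in diameter and 92 mm tall, lid fixed on and flush with the side; origin at the centre of its underside, z up. It is the right one of three identical-looking tins on the tray. The tins differ only in how many coins lie inside: one weighs 0.44 to 0.54 kg, the others 0.15 to 0.32 kg, and which is which changes every time; the coins are a loose stack on the tin's floor and may shift 3 mm. Side walls hold a firm grip (25 N)
- tray: a fixed wooden tray, 150 mm (its x) by 420 mm (its y), floor 10 mm above the desk, rim 20 mm above the desk; origin on the desk under its centre. The three tins stand in a row along its y, 130 mm apart; +y is the robot's left
- pad_left (a point): centre of the left grey felt pad (84 mm across, about flush with the tray floor, 10 mm above the desk), the place of the left tin; the tin starts within about 10 mm of it
- pad_middle (a point): centre of the middle grey felt pad (84 mm across, about flush with the tray floor, 10 mm above the desk), the place of the middle tin; the tin starts within about 10 mm of it
- pad_right (a point): centre of the right grey felt pad (84 mm across, about flush with the tray floor, 10 mm above the desk), the place of the right tin; the tin starts within about 10 mm of it
- calculator: bystander: a desk calculator lying flat, 110 x 150 x 22 mm, beyond the tray; origin at the centre of its underside
- flask: bystander: an upright metal drinking flask, 68 mm in diameter and 192 mm tall, to the robot's right of the tray; origin at the centre of its underside
- mouse: bystander: a black computer mouse, 105 x 60 x 30 mm, to the robot's left of the tray; origin at the centre of its underside
Mind the look-alikes: they are no part of the job. Leave any turquoise or yellow look-alike of the tin_left alone. Leave any purple look-alike of the tin_right alone.

How it is judged (in metres and radians):
On the way, in this order (a step that is already met when the one before it is completed fails the run):
1. the left tin is lifted clear of the tray (height (world z) of tin_left above 0.025 m and contact force between tray and tin_left below 0.1 N and contact force between the fingers and tin_left above 0.5 N), for 0.2 s.
2. the left tin stands back on its pad and the middle tin is lifted clear (contact force between tray and tin_left above 0.8 N and angle between tin_left's own z axis and vertical below 0.1 rad and horizontal distance between tin_left and pad_left below 0.03 m and height (world z) of tin_left below 0.02 m and height (world z) of tin_middle above 0.025 m and contact force between tray and tin_middle below 0.1 N and contact force between the fingers and tin_middle above 0.5 N), for 0.2 s.
3. the left and middle tins stand on their pads and the right tin is lifted clear (contact force between tray and tin_left above 0.8 N and angle between each of tin_left, tin_middle's own z axis and vertical below 0.1 rad and horizontal distance between tin_left and pad_left below 0.03 m and height (world z) of each of tin_left, tin_middle below 0.02 m and contact force between tray and tin_middle above 0.8 N and horizontal distance between tin_middle and pad_middle below 0.03 m and height (world z) of tin_right above 0.025 m and contact force between tray and tin_right below 0.1 N and contact force between the fingers and tin_right above 0.5 N), for 0.2 s.
At the end, for the whole second after the job is handed in: The heaviest tin is held still and upright (within 0.3 rad) in the fingers alone, its underside more than 15 cm above the desk; the other two (each pressing on the tray with less than 3.7 N, so neither is the heavy one) stand upright within 30 mm of the centres of their own pads, untouched (((height (world z) of tin_left above 0.15 m and contact force between the fingers and tin_left above 1 N and angle between tin_left's own z axis and vertical below 0.3 rad and linear speed of tin_left below 0.03 m/s and contact force between tin_left and flask below 0.1 N and contact force between tray and tin_middle between 0.8 and 3.7 N and angle between each of tin_middle, tin_right's own z axis and vertical below 0.1 rad and horizontal distance between tin_middle and pad_middle below 0.03 m and height (world z) of each of tin_middle, tin_right below 0.02 m and contact force between each of tin_left, the fingers and tin_middle below 0.1 N and contact force between tray and tin_right between 0.8 and 3.7 N and horizontal distance between tin_right and pad_right below 0.03 m and contact force between each of tin_left, the fingers and tin_right below 0.1 N) or (height (world z) of tin_middle above 0.15 m and contact force between the fingers and tin_middle above 1 N and angle between tin_middle's own z axis and vertical below 0.3 rad and linear speed of tin_middle below 0.03 m/s and contact force between tin_middle and flask below 0.1 N and contact force between tray and tin_left between 0.8 and 3.7 N and angle between each of tin_left, tin_right's own z axis and vertical below 0.1 rad and horizontal distance between tin_left and pad_left below 0.03 m and height (world z) of each of tin_left, tin_right below 0.02 m and contact force between each of tin_middle, the fingers and tin_left below 0.1 N and contact force between tray and tin_right between 0.8 and 3.7 N and horizontal distance between tin_right and pad_right below 0.03 m and contact force between each of tin_middle, the fingers and tin_right below 0.1 N) or (height (world z) of tin_right above 0.15 m and contact force between the fingers and tin_right above 1 N and angle between tin_right's own z axis and vertical below 0.3 rad and linear speed of tin_right below 0.03 m/s and contact force between tin_right and flask below 0.1 N and contact force between tray and tin_left between 0.8 and 3.7 N and angle between each of tin_left, tin_middle's own z axis and vertical below 0.1 rad and horizontal distance between tin_left and pad_left below 0.03 m and height (world z) of each of tin_left, tin_middle below 0.02 m and contact force between each of tin_right, the fingers and tin_left below 0.1 N and contact force between tray and tin_middle between 0.8 and 3.7 N and horizontal distance between tin_middle and pad_middle below 0.03 m and contact force between each of tin_right, the fingers and tin_middle below 0.1 N))); the arm keeps its last pose, push and grip.
It fails at once if a bystander was moved more than 3 cm (distance of any of calculator, flask, mouse from where it was at the start of the episode above 0.03 m).
It fails at once if a tin was tipped far over (more than 0.8 rad) (angle between any of tin_left, tin_middle, tin_right's own z axis and vertical above 0.8 rad).
It also fails if it takes over 72 s, if anything falls off the work surface, if the arm or the gripper's body presses on something with over 40 N, if the wrist force passes 120 N, or if a joint passes its speed limit or range.

## Robot

A 6-joint arm with a two-finger parallel gripper is mounted at the origin on the work surface. World frame = base frame: x ahead of the robot, y to its left, z up, the work surface at z = 0. Lengths are in m, angles in degrees, forces in N, time in s.
With the tool pointing down it reaches from about 0.3 to 0.75 m from the base axis. Payload 8.5 kg.
Tool frame: the origin (TCP) lies midway between the tips of the shut fingers; the grasp point (between the pads) lies env.tcp_to_grasp behind it (env.tcp_to_grasp is the distance from the TCP to the grasp point, in m); z points along the fingers, y is the direction in which the jaws open and shut (so a half turn about z gives the same grasp; the last joint's range is limited). The gripper opens to 85 mm and grips with 20 to 120 N. Pads are 22 mm wide; open, the fingers measure 114 mm over their backs; the gripper's body (76 mm by 85 mm) begins 54 mm behind the grasp point. The pads swing forward as they close: fully open they stand 13 mm farther back than shut.
Start: joints at [-88.138, 21.807, 74.336, -0, 83.858, -12.336], TCP at [0.135, -0.533, 0.231] pointing down, gripper open.
Joint ranges: [-178.18, 178.18], [-50.72, 133.34], [12.68, 142.11], [-81.47, 261.47], [9.98, 163.14], [-165.26, 165.26]. Speed limits (degrees/s): [136.94, 136.94, 180, 180, 180, 180].

## Interface

Orientations are given as a 3x3 rotation matrix whose columns are the frame's x, y, z axes.
In Python, from rig import readout, imaging, job, env gives the robot as it stands.
- The arm moves only by the tool move_arm, never from a script. Its argument "motion" is a list of rows, each a list of 3 entries, a list of its own where there are three numbers: the shift along the tool's x, y, z normalised to -1 to 1, where 1 is 0.02 m, then the turn, a rotation vector about the tool's x, y, z normalised to -1 to 1, where 1 is 120 degrees, then the gripper command: -1 is shut, 1 is fully open, values between are in proportion. In form: [[[tx, ty, tz], [rx, ry, rz], claw], ...]. A call has 1 to 12 rows; each row shifts and turns the pose as measured when the row begins, along the tool's axes as they then stand; what a row does not reach is not made up. A row lasts 1/12 s, in which the tool goes at most 41.7 mm and 7.16 degrees, less where a joint would pass 70% of its speed; a pose out of reach is approached as far as the arm can. A call with a number of a shift or a turn outside -1 to 1 is refused whole. A call with a gripper value outside its range is refused whole. The fingers move at their own pace and stop on an object; "squeeze" is the grip in N (left out, the last holds). Time passes only in rows, so rows that do not move let the fingers close. It gives the time, the measured TCP pose, the force and the opening at its end, in the units of the state.
- readout.observe(): the state, without advancing time (a new reading comes with each control period).
- imaging.get_image(name): name is "side" or "top"; returns a dict with "img" (400x640x3 uint8, blue, green, red), "fov_y" (degrees; the focal length in pixels is half the picture's height over the tangent of half this angle, whatever the lens; pixels are square), "cx", "cy" (the principal point, pixels), "eye" and "orientation" of the camera in the world. Camera axes: x right, y up, looking along -z (the intrinsics and any distortion apply to the point x, -y, -z); pixel columns grow to the right and rows downward; lengths in m; the calibration is good to about 2 mm. A picture is of the moment at which its call begins. There is no depth.
- job.close_job(): hands the job in, once; it reports no verdict.
The state is a dict: "time_s": time; "q": joint angles; "qvel": joint speeds; "joint_efforts": joint torques, N m; "position": TCP position; "tool_rot": TCP orientation; "ft_force": force on the tool from outside, world axes, zero at the start; "wrist_torque": the same for the moment, N m; "grip_width": finger opening in m.
Only numpy, scipy, OpenCV 4.12 (cv2) and the standard library are available. Lean on these libraries where they do the work, as an engineer would, in place of code of your own. Each camera call takes 0.05 s, during which the arm holds its last target.

## Working session

There is one attempt and no reset: what is moved stays moved. The work goes in short steps, Python scripts to look and compute and a tool call to move; the robot and the scene stay as the last step left them, time stands still between calls to the robot, and variables do not carry over. Pictures are saved under pics/ and viewed, and the job is handed in when it is done.

Besides the shell and the picture viewer there is one more tool, called after "Emit:" as name(argument=value, ...) on one line, values as JSON. move_arm: Moves the arm, as the interface text tells. Its arguments: {"type":"object","properties":{"motion":{"type":"array","items":{"type":"array"}},"squeeze":{"type":"number"}},"required":["motion"]}

```bash
mkdir -p pics; ls
python3 - <<'E'
from rig import readout, imaging, job, env
import cv2
print([ (k,getattr(env,k)) for k in dir(env) if not k.startswith('_')])
print(readout.observe())
for n in("side","top"):
    d=imaging.get_image(n); cv2.imwrite(f"pics/{n}0.png",d["img"]); print({k:v for k,v in d.items() if k!="img"})
E
```

```text
pics
[('MotionError', <class 'rig.MotionError'>), ('tcp_to_grasp', 0.0187)]
{'time_s': 0.0, 'q': array([-8.81388923e+01,  2.18416572e+01,  7.43869266e+01, -1.65193538e-03,
        8.38603073e+01, -1.23350812e+01]), 'qvel': array([ 0.06248654,  0.00312363, -0.1785585 ,  0.04868655, -0.00550491,
        0.01754356]), 'joint_efforts': array([-2.03784060e-03, -4.48468101e+01, -2.31274706e+01, -2.53348835e-04,
        4.82503034e-03,  2.40823954e-05]), 'position': array([ 0.13486997, -0.53287985,  0.23069276]), 'tool_rot': array([[ 9.69460915e-01,  2.45245853e-01, -7.90369754e-05],
       [ 2.45245678e-01, -9.69459724e-01,  1.54969182e-03],
       [ 3.03432328e-04, -1.52174913e-03, -9.99998796e-01]]), 'ft_force': array([0.96404589, 0.18164834, 0.13582736]), 'wrist_torque': array([-0.01572344, -0.00395114, -0.01480879]), 'grip_width': 0.08547752736600328}
{'fov_y': 50.73261070483151, 'cx': 324.7346578545871, 'cy': 196.26147306855825, 'eye': array([0.37560042, 0.71809177, 0.92129288]), 'orientation': array([[-0.96816209,  0.19222784, -0.16034532],
       [-0.25030849, -0.7362634 ,  0.62869855],
       [ 0.00279697,  0.6488179 ,  0.76093857]])}
{'fov_y': 49.61752530795488, 'cx': 326.5113146781161, 'cy': 198.77051040859095, 'eye': array([ 0.49088066, -0.01269801,  1.18963102]), 'orientation': array([[ 0.02481182,  0.99701445, -0.07312011],
       [-0.99952746,  0.02341372, -0.01991626],
       [-0.01814479,  0.07357972,  0.99712426]])}
```

View pics/side0.png

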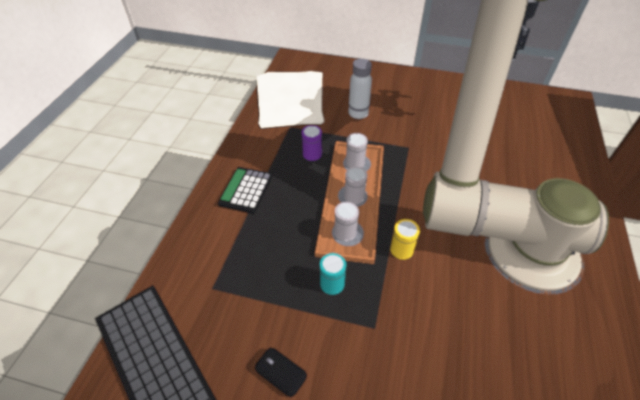

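View pics/top0.png

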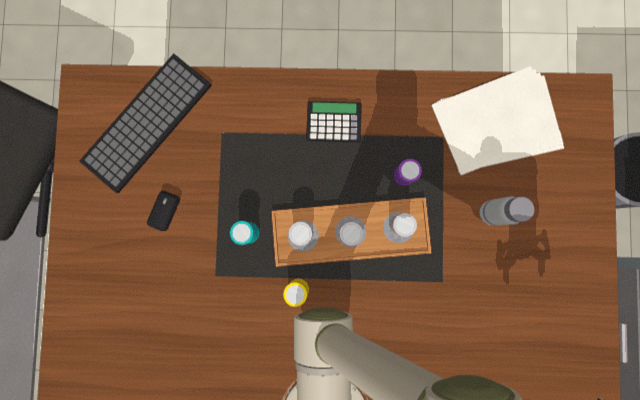

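The side view shows the three steel tins on the tray, at about (346,222), (355,185) and (357,150). The top view shows their lids at about (301,234), (350,232) and (404,226). The coloured look-alikes are turquoise (243,233), yellow (295,294) and purple (409,171). I'll enlarge the tray next and measure it.

```bash
cat > h.py <<'E'
import numpy as np, cv2
from rig import readout, imaging, job, env
def ray(d,u,v):
    f=200/np.tan(np.radians(d["fov_y"])/2)
    r=np.array([(u-d["cx"])/f,-(v-d["cy"])/f,-1.0]); return np.array(d["eye"]),np.array(d["orientation"])@r
def plane(d,u,v,z):
    e,r=ray(d,u,v); return e+r*(z-e[2])/r[2]
def proj(d,p):
    f=200/np.tan(np.radians(d["fov_y"])/2)
    c=np.array(d["orientation"]).T@(np.array(p)-d["eye"]); return d["cx"]+f*c[0]/-c[2], d["cy"]-f*c[1]/-c[2]
E
python3 - <<'E'
from h import *
for n,(x0,y0,w,h) in (("top",(260,185,180,95)),("side",(300,120,110,150))):
    d=imaging.get_image(n); s=4
    cv2.imwrite(f"pics/{n}_crop.png",cv2.resize(d["img"][y0:y0+h,x0:x0+w],None,fx=s,fy=s,interpolation=cv2.INTER_CUBIC))
    if n=="top":
        hsv=cv2.cvtColor(d["img"],cv2.COLOR_BGR2HSV); 
        m=((hsv[...,1]>90)&(hsv[...,0]<20)&(hsv[...,2]>130)).astype(np.uint8)*255
        m[:190]=0;m[275:]=0;m[:,:262]=0;m[:,440:]=0
        m=cv2.morphologyEx(m,cv2.MORPH_CLOSE,np.ones((3,3)))
        cs,_=cv2.findContours(m,cv2.RETR_EXTERNAL,cv2.CHAIN_APPROX_NONE); c=max(cs,key=cv2.contourArea)
        r=cv2.minAreaRect(cv2.convexHull(c)); b=cv2.boxPoints(r); print(r)
        P=np.array([plane(d,*p,0.02) for p in b]); print(P.round(4), P.mean(0)); 
        print([np.linalg.norm(P[i]-P[i-1]).round(3) for i in range(4)])
E
```

```text
((350.70947265625, 231.6106414794922), (56.16548156738281, 156.0563507080078), 85.10090637207031)
[[ 0.5418  0.1616  0.02  ]
 [ 0.5878 -0.258   0.02  ]
 [ 0.438  -0.272   0.02  ]
 [ 0.3917  0.1435  0.02  ]] [ 0.48983424 -0.05622109  0.02      ]
[np.float64(0.151), np.float64(0.422), np.float64(0.15), np.float64(0.418)]
```

View pics/top_crop.png

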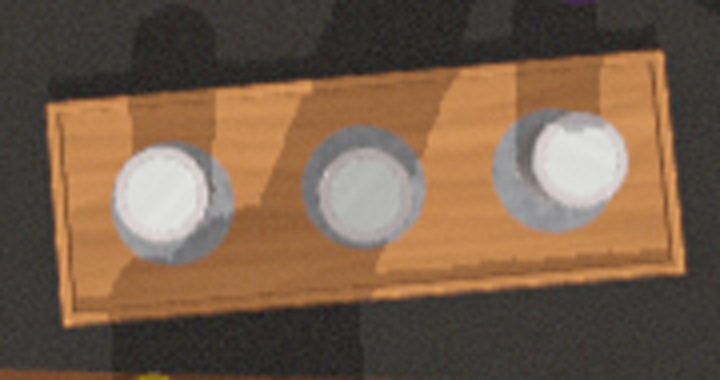

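View pics/side_crop.png

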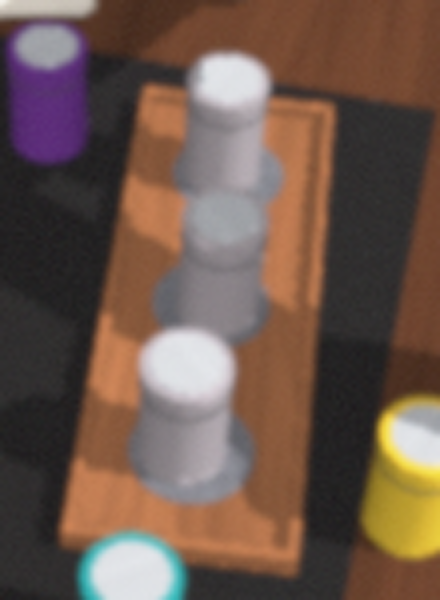

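Run:
```python
from h import *
t=imaging.get_image("top"); s=imaging.get_image("side")
c=np.array([.4898,-.0562]); ax=np.array([-.1095,.994])
o=-0.4
for n,k,l,p,sl in (("L",1,(162,194),(173,203),(187,365)),("M",0,(365,190),(364,187),(224,226)),("R",-1,(581,159),(554,171),(229,80))):
    a=plane(t,260+l[0]/4+o,185+l[1]/4+o,.102); b=plane(t,260+p[0]/4+o,185+p[1]/4+o,.01)
    q=plane(s,300+sl[0]/4+o,120+sl[1]/4+o,.102)
    print(n,"tin top",a[:2].round(4),"tin side",q[:2].round(4),"pad",b[:2].round(4),"pad from tray",(c+ax*k*.13).round(4))
# look-alikes, flask
for n,(u,v),z in(("teal",(243,233),.09),("yellow",(295,294),.09),("purple",(410,170),.09),("flask",(519,209),.192)): print(n,plane(t,u,v,z)[:2].round(3))
```

```text
L tin top [0.4827 0.0731] tin side [0.4845 0.0737] pad [0.4761 0.0727] pad from tray [0.4756 0.073 ]
M tin top [ 0.4884 -0.054 ] tin side [ 0.4864 -0.0478] pad [ 0.4902 -0.0568] pad from tray [ 0.4898 -0.0562]
R tin top [ 0.5111 -0.1885] tin side [ 0.5124 -0.1901] pad [ 0.5042 -0.1853] pad from tray [ 0.504  -0.1854]
teal [0.479 0.219]
yellow [0.33  0.082]
purple [ 0.65  -0.202]
flask [ 0.551 -0.434]
```

```bash
cat > g.py <<'E'
import sys
from h import *
o=readout.observe(); R=o["tool_rot"]; p=o["position"]
t=np.array([float(a) for a in sys.argv[1:4]])
print("t",round(o["time_s"],2),"pos",p.round(4),"rows-units",(R.T@(t-p)/.02).round(2),"tilt",np.degrees(np.arccos(-R[2,2])).round(2),"yaw x",np.degrees(np.arctan2(R[1,0],R[0,0])).round(2),"f",o["ft_force"].round(2),"w",round(o["grip_width"],4))
E
python3 g.py .483 .0735 .2
```

```text
t 0.3 pos [ 0.1349 -0.5331  0.2311] rows-units [ 24.31 -25.13   1.57] tilt 0.02 yaw x 14.2 f [ 0.87  0.29 -0.34] w 0.0855
```

Emit:
move_arm(motion=[[[0.5,-0.5,0],[0,0,0],1],[[1,-1,0],[0,0,0],1],[[1,-1,0],[0,0,0],1],[[1,-1,0],[0,0,0],1],[[1,-1,0],[0,0,0],1],[[1,-1,0],[0,0,0],1],[[1,-1,0],[0,0,0],1],[[1,-1,0],[0,0,0],1],[[1,-1,0],[0,0,0],1],[[1,-1,0],[0,0,0],1],[[1,-1,0],[0,0,0],1],[[1,-1,0],[0,0,0],1]], squeeze=50)

```text
time_s: 1.3
position: [0.3051, -0.245, 0.2296]
tool_rot: [[0.972, 0.237, 0.0], [0.237, -0.972, 0.0], [0.0, -0.0, -1.0]]
ft_force: [1.1, -1.2, 0.4]
grip_width: 0.0852
```

```bash
python3 g.py .483 .0735 .2
```

```text
t 1.3 pos [ 0.3051 -0.245   0.2296] rows-units [ 12.41 -13.37   1.49] tilt 0.02 yaw x 13.69 f [ 1.08 -1.17  0.35] w 0.0852
```

Emit:
move_arm(motion=[[[1,-1,0],[0,0,0],1],[[1,-1,0],[0,0,0],1],[[1,-1,0],[0,0,0],1],[[1,-1,0],[0,0,0],1],[[1,-1,0],[0,0,0],1],[[1,-1,0],[0,0,0],1],[[1,-1,0],[0,0,0],1],[[1,-1,0],[0,0,0],1],[[1,-1,0],[0,0,0],1],[[1,-1,0],[0,0,0],1],[[1,-1,0],[0,0,0],1],[[0.8,-0.9,0],[0,0,0],1]])

```text
time_s: 2.3
position: [0.4843, 0.0595, 0.231]
tool_rot: [[0.972, 0.237, 0.004], [0.237, -0.972, -0.002], [0.003, 0.003, -1.0]]
ft_force: [0.6, 0.3, 0.5]
grip_width: 0.0854
```

```bash
python3 g.py .483 .0735 .13
```

```text
t 2.3 pos [0.4843 0.0595 0.231 ] rows-units [ 0.09 -0.71  5.05] tilt 0.23 yaw x 13.7 f [0.63 0.3  0.48] w 0.0854
```

Emit:
move_arm(motion=[[[0.1,-0.6,0.8],[0,0,0],1],[[0,0,1],[0,0,0],1],[[0,0,1],[0,0,0],1],[[0,0,1],[0,0,0],1],[[0,0,0.8],[0,0,0],1],[[0,0,0],[0,0,0],1]])

```text
time_s: 2.8
position: [0.4863, 0.0778, 0.136]
tool_rot: [[0.97, 0.245, 0.008], [0.245, -0.97, -0.001], [0.008, 0.003, -1.0]]
ft_force: [0.1, -0.4, -0.2]
grip_width: 0.0858
```

```bash
python3 g.py .483 .0735 .045
python3 - <<'E'
from h import *
for n,(x0,y0,w,h) in (("top",(220,150,240,150)),("side",(250,80,240,180))):
    d=imaging.get_image(n); s=3
    cv2.imwrite(f"pics/{n}_1.png",cv2.resize(d["img"][y0:y0+h,x0:x0+w],None,fx=s,fy=s,interpolation=cv2.INTER_CUBIC))
E
```

```text
t 2.8 pos [0.4863 0.0778 0.136 ] rows-units [-0.25  0.15  4.55] tilt 0.48 yaw x 14.16 f [ 0.12 -0.42 -0.23] w 0.0858
```

View pics/side_1.png

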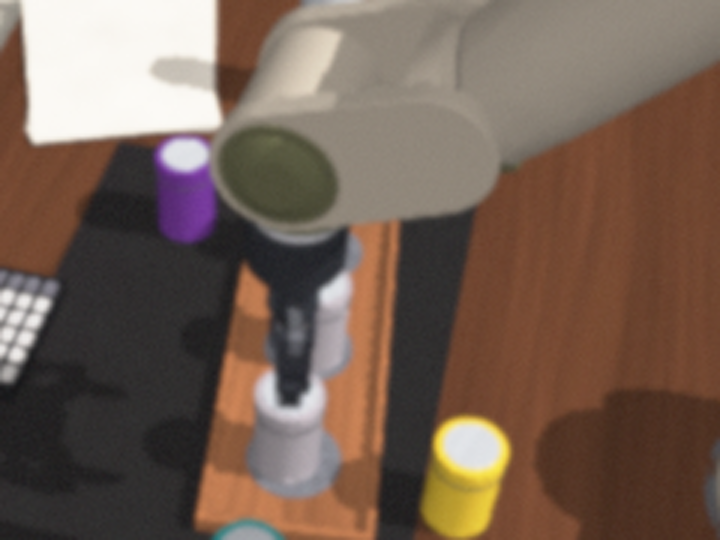

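The side view shows the near finger at crop (290,390), centred on the left tin, with clearance around it. I'll descend now.

Emit:
move_arm(motion=[[[-0.2,0.15,0.5],[0,-0.004,0],1],[[0,0,0.8],[0,0,0],1],[[0,0,0.8],[0,0,0],1],[[0,0,0.8],[0,0,0],1],[[0,0,0.8],[0,0,0],1],[[0,0,0.6],[0,0,0],1],[[0,0,0.1],[0,0,0],1]])

```text
time_s: 3.48
position: [0.4892, 0.0708, 0.0529]
tool_rot: [[0.97, 0.244, 0.019], [0.244, -0.97, -0.006], [0.017, 0.011, -1.0]]
ft_force: [-0.1, -0.3, -0.2]
grip_width: 0.0852
```

```bash
python3 g.py .483 .0735 .045
```

```text
t 3.48 pos [0.4892 0.0708 0.0529] rows-units [-0.28 -0.21  0.39] tilt 1.14 yaw x 14.11 f [-0.11 -0.33 -0.19] w 0.0852
```

Emit:
move_arm(motion=[[[-0.3,-0.2,0.35],[0.005,-0.008,0],1],[[0,0,0],[0,0,0],1]])

```text
time_s: 3.65
position: [0.4823, 0.0729, 0.0458]
tool_rot: [[0.97, 0.243, -0.001], [0.243, -0.97, 0.0], [-0.001, -0.0, -1.0]]
ft_force: [-0.6, -0.8, 0.6]
grip_width: 0.0856
```

```bash
cat >> g.py <<'E'
d=R.T@np.array([0,0,-1.]); r=np.degrees(np.cross([0,0,1],d))/120
print("tilt fix",r.round(4))
E
python3 g.py .483 .0735 .045
```

```text
t 3.65 pos [0.4823 0.0729 0.0458] rows-units [ 0.04 -0.02  0.04] tilt 0.06 yaw x 14.09 f [-0.59 -0.8   0.57] w 0.0856
tilt fix [-0.0001  0.0005  0.    ]
```

Emit:
move_arm(motion=[[[0,0,0],[0,0,0],-1],[[0,0,0],[0,0,0],-1],[[0,0,0],[0,0,0],-1],[[0,0,0],[0,0,0],-1],[[0,0,0],[0,0,0],-1],[[0,0,0],[0,0,0],-1],[[0,0,0],[0,0,0],-1]], squeeze=50)

```text
time_s: 4.23
position: [0.4826, 0.0727, 0.0478]
tool_rot: [[0.97, 0.244, 0.001], [0.244, -0.97, -0.0], [0.001, 0.001, -1.0]]
ft_force: [0.1, -0.4, -5.0]
grip_width: 0.058
```

```bash
python3 g.py .483 .0735 .085
```

```text
t 4.23 pos [0.4826 0.0727 0.0478] rows-units [ 0.03 -0.03 -1.86] tilt 0.07 yaw x 14.1 f [ 0.14 -0.4  -4.97] w 0.058
tilt fix [ 0.0003 -0.0005  0.    ]
```

Emit:
move_arm(motion=[[[0,0,-0.2],[0,0,0],-1],[[0,0,-0.4],[0,0,0],-1],[[0,0,-0.4],[0,0,0],-1],[[0,0,-0.4],[0,0,0],-1],[[0,0,-0.3],[0,0,0],-1],[[0,0,-0.1],[0,0,0],-1],[[0,0,0],[0,0,0],-1],[[0,0,0],[0,0,0],-1],[[0,0,0],[0,0,0],-1],[[0,0,0],[0,0,0],-1],[[0,0,0],[0,0,0],-1]])

```text
time_s: 5.15
position: [0.4822, 0.0728, 0.088]
tool_rot: [[0.97, 0.244, 0.001], [0.244, -0.97, -0.0], [0.001, 0.001, -1.0]]
ft_force: [-0.3, -0.1, -5.6]
grip_width: 0.0577
```

```bash
python3 - <<'E'
from h import *
fs=[]
for i in range(8):
    d=imaging.get_image("side"); fs.append(readout.observe()["ft_force"][2])
print(np.round(fs,2),np.mean(fs), readout.observe()["joint_efforts"].round(2))
cv2.imwrite("pics/side_2.png",cv2.resize(d["img"][80:260,250:490],None,fx=3,fy=3))
E
python3 g.py .4765 .073 .048
```

```text
[-4.78 -3.55 -4.91 -4.77 -4.86 -4.53 -4.71 -4.35] -4.557208741185543 [-0.00e+00 -4.38e+01 -1.80e+01 -0.00e+00 -1.00e-02  0.00e+00]
t 5.55 pos [0.4824 0.0728 0.0883] rows-units [-0.29 -0.08  2.01] tilt 0.1 yaw x 14.11 f [-0.12 -1.37 -4.35] w 0.0577
tilt fix [ 0.0004 -0.0007  0.    ]
```

View pics/side_2.png

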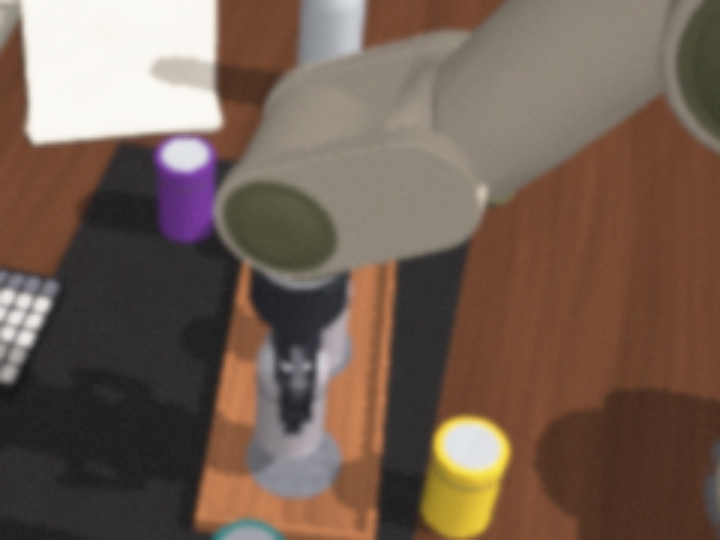

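The left tin is lifted clear. It reads about −4.6 N, so it's probably the heavy one. I'll set it back, nudged towards its pad centre.

Emit:
move_arm(motion=[[[-0.15,-0.05,0.2],[0,0,0],-1],[[-0.15,0,0.4],[0,0,0],-1],[[0,0,0.4],[0,0,0],-1],[[0,0,0.4],[0,0,0],-1],[[0,0,0.3],[0,0,0],-1],[[0,0,0.15],[0,0,0],-1],[[0,0,0.05],[0,0,0],-1],[[0,0,0],[0,0,0],-1],[[0,0,0],[0,0,0],-1]])

```text
time_s: 6.3
position: [0.4762, 0.0724, 0.0476]
tool_rot: [[0.97, 0.244, 0.002], [0.244, -0.97, -0.0], [0.002, 0.001, -1.0]]
ft_force: [-0.1, 0.1, -5.3]
grip_width: 0.0582
```

```bash
python3 g.py .4765 .073 .046
```

```text
t 6.3 pos [0.4762 0.0724 0.0476] rows-units [ 0.02 -0.03  0.08] tilt 0.14 yaw x 14.11 f [-0.11  0.14 -5.28] w 0.0582
tilt fix [ 0.0005 -0.0011  0.    ]
```

Emit:
move_arm(motion=[[[0,0,0.06],[0,0,0],-1],[[0,0,0],[0,0,0],-1]])

```text
time_s: 6.47
position: [0.4767, 0.0724, 0.0479]
tool_rot: [[0.97, 0.244, 0.004], [0.244, -0.97, -0.001], [0.004, 0.002, -1.0]]
ft_force: [0.9, -0.9, -4.2]
grip_width: 0.0585
```

Emit:
move_arm(motion=[[[0,0,0.06],[0,0,0],-1],[[0,0,0],[0,0,0],-1]])

```text
time_s: 6.63
position: [0.4774, 0.0724, 0.0477]
tool_rot: [[0.97, 0.244, 0.007], [0.244, -0.97, -0.001], [0.006, 0.002, -1.0]]
ft_force: [-0.1, 0.0, -5.4]
grip_width: 0.0579
```

Emit:
move_arm(motion=[[[0,0,0.06],[0,0,0],-1],[[0,0,0],[0,0,0],-1]])

```text
time_s: 6.8
position: [0.4779, 0.0724, 0.0477]
tool_rot: [[0.97, 0.244, 0.009], [0.244, -0.97, -0.001], [0.008, 0.003, -1.0]]
ft_force: [-0.1, -0.7, -3.6]
grip_width: 0.0581
```

Emit:
move_arm(motion=[[[-0.05,0,0.15],[0.001,-0.004,0],-1],[[0,0,0],[0,0,0],-1]])

```text
time_s: 6.97
position: [0.479, 0.0724, 0.0482]
tool_rot: [[0.97, 0.244, 0.007], [0.244, -0.97, -0.001], [0.006, 0.002, -1.0]]
ft_force: [-1.0, 0.8, -6.1]
grip_width: 0.058
```

```bash
python3 g.py .4765 .073 .046
```

```text
t 6.97 pos [0.479  0.0724 0.0482] rows-units [-0.11 -0.06  0.11] tilt 0.38 yaw x 14.11 f [-1.    0.85 -6.08] w 0.058
tilt fix [ 0.0011 -0.003   0.    ]
```

Run:
```python
from h import *
fs=[]
for i in range(6):
    d=imaging.get_image("side"); o=readout.observe(); fs.append(o["ft_force"]); print(o["ft_force"].round(2),o["wrist_torque"].round(2),o["position"].round(4),o["joint_efforts"].round(1))
cv2.imwrite("pics/side_3.png",cv2.resize(d["img"][120:270,290:430],None,fx=4,fy=4))
```

```text
[ 0.47 -0.12 -4.74] [-0.05 -0.02  0.02] [0.4791 0.0723 0.0479] [ -0.1 -44.  -15.1   0.    0.2  -0. ]
[0.58 1.   6.76] [ 0.36 -0.07 -0.05] [0.4791 0.0723 0.0476] [ -0.1 -40.4 -12.7  -0.3   0.4  -0. ]
[0.41 0.86 6.52] [ 0.2   0.01 -0.06] [0.4792 0.0723 0.0475] [ -0.1 -39.6 -12.9  -0.3  -0.1   0. ]
[0.17 0.33 6.58] [ 0.33 -0.01 -0.01] [0.4792 0.0723 0.0475] [ -0.2 -39.4 -12.9  -0.3  -0.1   0. ]
[0.87 0.9  6.54] [0.29 0.09 0.06] [0.4792 0.0723 0.0475] [ -0.2 -39.3 -12.9  -0.3  -0.    0. ]
[0.98 0.3  7.31] [ 0.28  0.01 -0.  ] [0.4792 0.0723 0.0475] [ -0.2 -39.3 -13.   -0.3  -0.    0. ]
```

View pics/side_3.png

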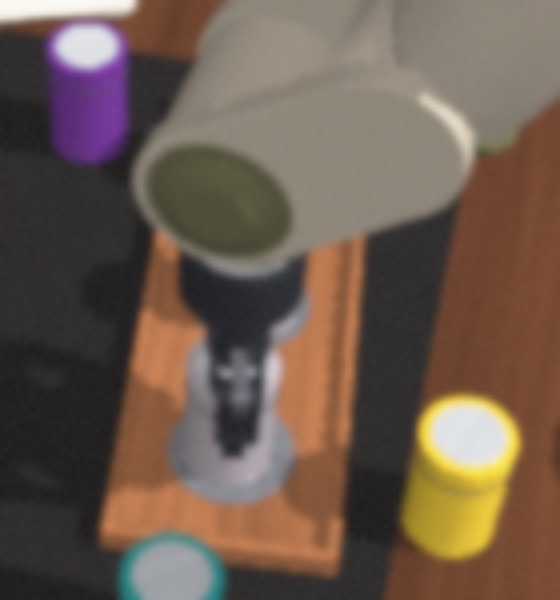

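The tin is now standing: the force is +6.5 N and the TCP has stopped at 0.0475. I'll release and rise.

Emit:
move_arm(motion=[[[0,0,0],[0,0,0],0],[[0,0,0],[0,0,0],1],[[0,0,0],[0,0,0],1],[[0,0,0],[0,0,0],1],[[0,0,0],[0,0,0],1],[[0,0,0],[0,0,0],1],[[0,0,0],[0,0,0],1]])

```text
time_s: 7.85
position: [0.4793, 0.072, 0.0462]
tool_rot: [[0.97, 0.244, 0.005], [0.244, -0.97, -0.001], [0.005, 0.002, -1.0]]
ft_force: [-0.6, 0.2, -0.2]
grip_width: 0.086
```

```bash
python3 g.py .4885 -.054 .13
```

```text
t 7.85 pos [0.4793 0.072  0.0462] rows-units [-1.07  6.23 -4.18] tilt 0.31 yaw x 14.1 f [-0.57  0.25 -0.18] w 0.086
tilt fix [ 0.001  -0.0024  0.    ]
```

Emit:
move_arm(motion=[[[0,0,-0.5],[0.001,-0.002,0],1],[[0,0,-0.9],[0,0,0],1],[[0,0,-1],[0,0,0],1],[[0,0,-1],[0,0,0],1],[[0,0,-0.8],[0,0,0],1],[[0,0.5,-0.1],[0,0,0],1],[[-0.2,1,0],[0,0,0],1],[[-0.2,1,0],[0,0,0],1],[[-0.2,1,0],[0,0,0],1],[[-0.2,1,0],[0,0,0],1],[[-0.2,1,0],[0,0,0],1],[[0,0.5,0],[0,0,0],1]])

```text
time_s: 8.85
position: [0.488, -0.0558, 0.1315]
tool_rot: [[0.969, 0.248, -0.005], [0.248, -0.969, 0.0], [-0.004, -0.001, -1.0]]
ft_force: [-0.9, 0.1, 0.2]
grip_width: 0.0854
```

```bash
python3 g.py .4885 -.054 .045;  python3 - <<'E'
from h import *
for n,(x0,y0,w,h) in (("top",(240,170,200,120)),("side",(280,100,160,160))):
    d=imaging.get_image(n); s=4 if n=="top" else 3.5
    cv2.imwrite(f"pics/{n}_4.png",cv2.resize(d["img"][y0:y0+h,x0:x0+w],None,fx=s,fy=s,interpolation=cv2.INTER_CUBIC))
E
```

```text
t 8.85 pos [ 0.488  -0.0558  0.1315] rows-units [ 0.06 -0.08  4.33] tilt 0.26 yaw x 14.36 f [-0.88  0.08  0.24] w 0.0854
tilt fix [-0.0007  0.0021  0.    ]
```

View pics/side_4.png

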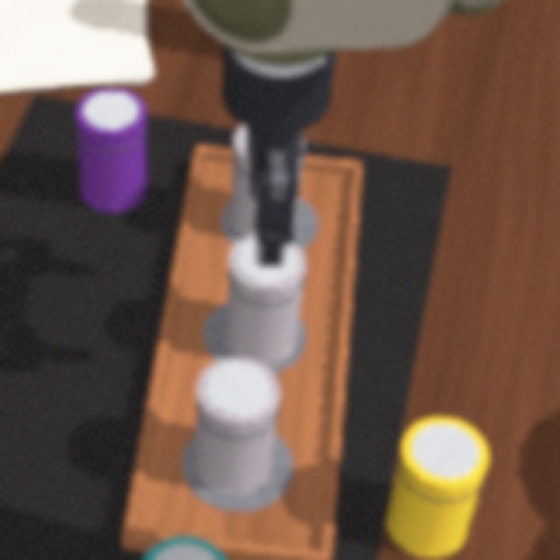

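View pics/top_4.png

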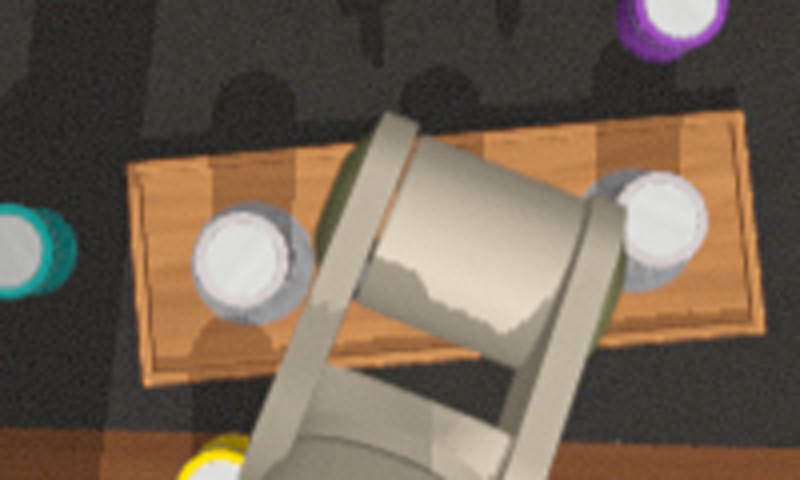

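The left tin stands centred on its pad (side crop 239,455). The gripper is over the middle tin, so I'll descend.

Emit:
move_arm(motion=[[[0,-0.15,0.5],[0,0.001,0],1],[[0,0,0.8],[0,0,0],1],[[-0.05,0,0.8],[0,-0.002,0],1],[[-0.05,0,0.8],[0,-0.002,0],1],[[-0.05,0,0.8],[0,-0.002,0],1],[[0,0,0.3],[0,-0.002,0],1],[[0,0,0.1],[0,0,0],1]])

```text
time_s: 9.53
position: [0.4839, -0.0474, 0.0455]
tool_rot: [[0.968, 0.25, -0.019], [0.25, -0.968, -0.002], [-0.019, -0.003, -1.0]]
ft_force: [-0.0, -0.7, 0.5]
grip_width: 0.0853
```

```bash
python3 g.py .488 -.052 .045
```

```text
t 9.53 pos [ 0.4839 -0.0474  0.0455] rows-units [0.14 0.27 0.02] tilt 1.08 yaw x 14.46 f [-0.04 -0.75  0.52] w 0.0853
tilt fix [-0.0015  0.0089  0.    ]
```

Emit:
move_arm(motion=[[[0.15,0.2,0],[-0.001,0.009,0],1],[[0,0,0],[0,0,0],1]])

```text
time_s: 9.7
position: [0.4883, -0.0496, 0.0455]
tool_rot: [[0.968, 0.251, 0.001], [0.251, -0.968, 0.002], [0.002, -0.001, -1.0]]
ft_force: [-0.2, -0.8, -0.6]
grip_width: 0.0853
```

```bash
python3 g.py .488 -.052 .045
```

```text
t 9.7 pos [ 0.4883 -0.0496  0.0455] rows-units [-0.05  0.11  0.02] tilt 0.12 yaw x 14.55 f [-0.24 -0.8  -0.61] w 0.0853
tilt fix [-0.0006 -0.0008  0.    ]
```

Emit:
move_arm(motion=[[[0,0.1,0],[0,0,0],-1],[[0,0,0],[0,0,0],-1],[[0,0,0],[0,0,0],-1],[[0,0,0],[0,0,0],-1],[[0,0,0],[0,0,0],-1],[[0,0,0],[0,0,0],-1],[[0,0,0],[0,0,0],-1],[[0,0,0],[0,0,0],-1]], squeeze=50)

```text
time_s: 10.37
position: [0.49, -0.0523, 0.0483]
tool_rot: [[0.968, 0.251, 0.006], [0.251, -0.968, 0.0], [0.006, 0.001, -1.0]]
ft_force: [0.3, 0.4, -2.3]
grip_width: 0.0577
```

```bash
python3 g.py .49 -.056 .085
```

```text
t 10.37 pos [ 0.49   -0.0523  0.0483] rows-units [-0.04  0.18 -1.83] tilt 0.37 yaw x 14.51 f [ 0.28  0.44 -2.33] w 0.0577
tilt fix [ 0.0007 -0.003   0.    ]
```

Emit:
move_arm(motion=[[[0,0,-0.2],[0,0,0],-1],[[0,0,-0.4],[0,0,0],-1],[[0,0,-0.4],[0,0,0],-1],[[0,0,-0.4],[0,0,0],-1],[[0,0,-0.3],[0,0,0],-1],[[0,0,-0.1],[0,0,0],-1],[[0,0,0],[0,0,0],-1],[[0,0,0],[0,0,0],-1],[[0,0,0],[0,0,0],-1],[[0,0,0],[0,0,0],-1]])

```text
time_s: 11.2
position: [0.4898, -0.0522, 0.089]
tool_rot: [[0.968, 0.251, 0.008], [0.251, -0.968, -0.0], [0.007, 0.002, -1.0]]
ft_force: [-0.3, 0.5, -1.8]
grip_width: 0.0581
```

```bash
cat > w.py <<'E'
from h import *
import sys
fs=[]
for i in range(8):
    d=imaging.get_image("side"); fs.append(readout.observe()["ft_force"][2])
print(np.round(fs,2),np.mean(fs), readout.observe()["joint_efforts"].round(2))
cv2.imwrite(sys.argv[1],cv2.resize(d["img"][100:260,280:440],None,fx=3.5,fy=3.5))
E
python3 w.py pics/side_5.png
python3 g.py .4895 -.056 .046
```

```text
[-2.62 -2.44 -1.8  -0.71 -0.98 -2.12 -1.99 -2.12] -1.8482366925543636 [-0.000e+00 -4.272e+01 -1.741e+01  0.000e+00 -2.000e-02 -0.000e+00]
t 11.6 pos [ 0.4899 -0.0522  0.0892] rows-units [-0.08  0.17  2.16] tilt 0.45 yaw x 14.52 f [-0.26 -0.49 -2.12] w 0.0577
tilt fix [ 0.0011 -0.0036  0.    ]
```

View pics/side_5.png

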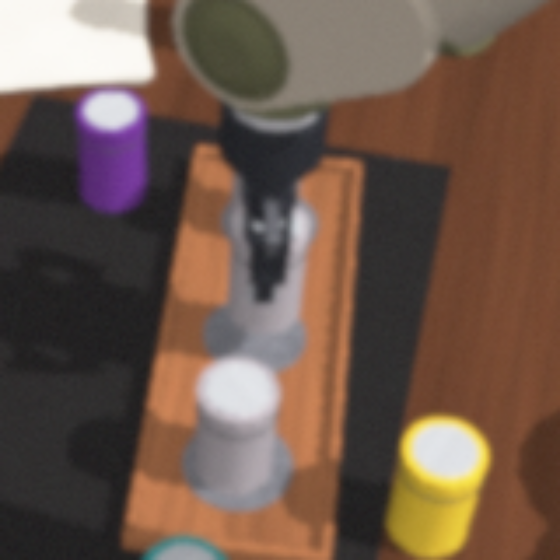

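The middle tin is up and light, at about −1.9 N. I'll lower it now.

Emit:
move_arm(motion=[[[0,0.1,0.2],[0.001,-0.003,0],-1],[[0,0,0.4],[0,0,0],-1],[[0,0,0.4],[0,0,0],-1],[[0,0,0.4],[0,0,0],-1],[[0,0,0.3],[0,0,0],-1],[[0,0,0.2],[0,0,0],-1],[[0,0,0.1],[0,0,0],-1],[[0,0,0.1],[0,0,0],-1],[[0,0,0.1],[0,0,0],-1]])

```text
time_s: 12.35
position: [0.4906, -0.0546, 0.0473]
tool_rot: [[0.968, 0.251, 0.003], [0.251, -0.968, -0.002], [0.003, 0.002, -1.0]]
ft_force: [-8.0, 1.2, 26.5]
grip_width: 0.0581
```

```bash
python3 w.py pics/side_6.png
python3 g.py .4895 -.056 .046
```

```text
[29.55 27.66 28.7  28.03 28.32 28.36 28.16 28.58] 28.419606457145434 [-2.300e-01 -3.068e+01 -1.362e+01  1.000e-02 -2.430e+00  3.000e-02]
t 12.75 pos [ 0.4906 -0.0546  0.0473] rows-units [-0.07  0.06  0.07] tilt 0.2 yaw x 14.55 f [-8.71  1.7  28.58] w 0.058
tilt fix [ 0.0011 -0.0013  0.    ]
```

It's firmly on the tray, pressing at 28 N, with contact at z=0.047. A zero row will relieve that before I release.

Emit:
move_arm(motion=[[[0,0,-0.02],[0,0,0],-1],[[0,0,0],[0,0,0],-1],[[0,0,0],[0,0,0],0],[[0,0,0],[0,0,0],1],[[0,0,0],[0,0,0],1],[[0,0,0],[0,0,0],1],[[0,0,0],[0,0,0],1],[[0,0,0],[0,0,0],1]])

```text
time_s: 13.42
position: [0.4909, -0.0546, 0.0473]
tool_rot: [[0.968, 0.251, 0.004], [0.251, -0.968, -0.002], [0.004, 0.003, -1.0]]
ft_force: [-0.0, -0.0, -0.5]
grip_width: 0.0852
```

```bash
python3 g.py .5115 -.1885 .13
```

```text
t 13.42 pos [ 0.4909 -0.0546  0.0473] rows-units [-0.67  6.75 -4.12] tilt 0.27 yaw x 14.55 f [-0.05 -0.05 -0.52] w 0.0852
tilt fix [ 0.0014 -0.0018  0.    ]
```

Emit:
move_arm(motion=[[[0,0,-0.5],[0.001,-0.002,0],1],[[0,0,-0.9],[0,0,0],1],[[0,0,-1],[0,0,0],1],[[0,0,-1],[0,0,0],1],[[0,0,-0.8],[0,0,0],1],[[-0.1,0.6,0],[0,0,0],1],[[-0.1,1,0],[0,0,0],1],[[-0.1,1,0],[0,0,0],1],[[-0.1,1,0],[0,0,0],1],[[-0.1,1,0],[0,0,0],1],[[-0.1,1,0],[0,0,0],1],[[0,0.7,0],[0,0,0],1]])

```text
time_s: 14.42
position: [0.5099, -0.1854, 0.1307]
tool_rot: [[0.967, 0.255, -0.006], [0.255, -0.967, 0.001], [-0.005, -0.002, -1.0]]
ft_force: [0.5, -0.3, -0.7]
grip_width: 0.0856
```

Emit:
move_arm(motion=[[[0,0.2,0],[0,0,0],1],[[0,0,0],[0,0,0],1]])

```text
time_s: 14.58
position: [0.511, -0.1925, 0.1291]
tool_rot: [[0.968, 0.252, -0.007], [0.252, -0.968, 0.002], [-0.006, -0.003, -1.0]]
ft_force: [0.3, 0.7, -0.4]
grip_width: 0.0856
```

```bash
python3 g.py .512 -.189 .045
python3 - <<'E'
from h import *
for n,(x0,y0,w,h) in (("top",(240,170,200,120)),("side",(280,100,160,160))):
    d=imaging.get_image(n); s=4 if n=="top" else 3.5
    cv2.imwrite(f"pics/{n}_7.png",cv2.resize(d["img"][y0:y0+h,x0:x0+w],None,fx=s,fy=s,interpolation=cv2.INTER_CUBIC))
E
```

```text
t 14.58 pos [ 0.511  -0.1925  0.1291] rows-units [ 0.12 -0.14  4.21] tilt 0.4 yaw x 14.6 f [ 0.31  0.67 -0.41] w 0.0856
tilt fix [-0.0015  0.003   0.    ]
```

View pics/side_7.png

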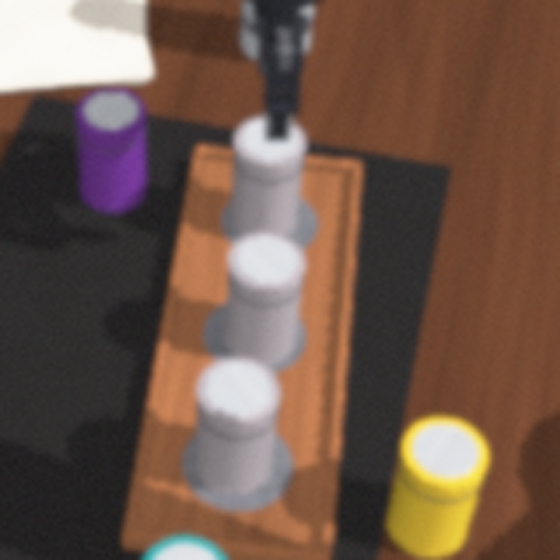

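View pics/top_7.png

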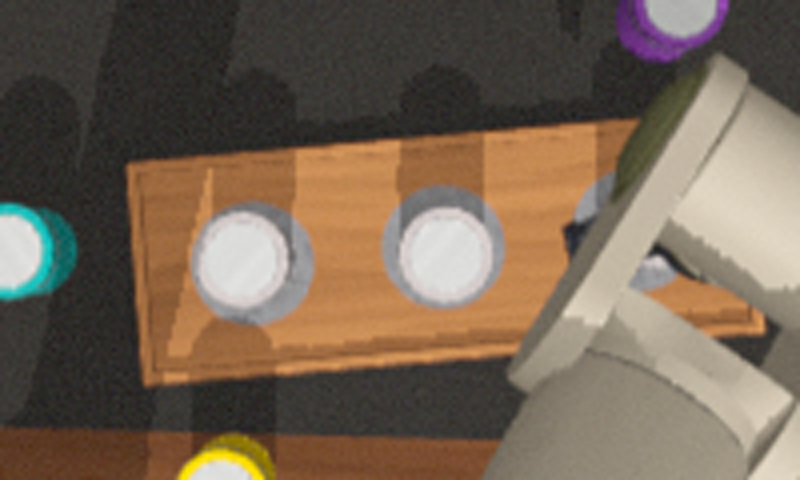

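Both the left and middle tins are centred on their pads (top crop 240,258 and 445,250). The finger is over the right tin, so I'll descend.

Emit:
move_arm(motion=[[[0.1,-0.15,0.5],[-0.001,0.003,0],1],[[0,0,0.8],[0,0,0],1],[[0,0,0.8],[0,0,0],1],[[0,0,0.8],[0,0,0],1],[[0,0,0.8],[0,0,0],1],[[0,0,0.3],[0,0,0],1],[[0,0,0.1],[0,0,0],1]])

```text
time_s: 15.27
position: [0.5122, -0.1804, 0.0461]
tool_rot: [[0.965, 0.261, 0.002], [0.261, -0.965, 0.001], [0.002, -0.0, -1.0]]
ft_force: [0.0, -0.5, -0.0]
grip_width: 0.0856
```

```bash
python3 g.py .512 -.189 .045
```

```text
t 15.27 pos [ 0.5122 -0.1804  0.0461] rows-units [-0.12  0.41  0.05] tilt 0.14 yaw x 15.12 f [ 0.01 -0.52 -0.03] w 0.0856
tilt fix [-0.0001 -0.0012  0.    ]
```

Emit:
move_arm(motion=[[[-0.1,0.35,0],[0,-0.001,0],1],[[0,0,0],[0,0,0],1]])

```text
time_s: 15.43
position: [0.5122, -0.1871, 0.0466]
tool_rot: [[0.965, 0.263, -0.0], [0.263, -0.965, 0.0], [0.0, -0.0, -1.0]]
ft_force: [0.8, -0.6, 0.8]
grip_width: 0.0855
```

```bash
python3 g.py .512 -.189 .045
```

```text
t 15.43 pos [ 0.5122 -0.1871  0.0466] rows-units [-0.04  0.09  0.08] tilt 0.03 yaw x 15.23 f [ 0.77 -0.59  0.83] w 0.0855
tilt fix [-0.0002 -0.      0.    ]
```

Emit:
move_arm(motion=[[[0,0.1,0.05],[0,0,0],-1],[[0,0,0],[0,0,0],-1],[[0,0,0],[0,0,0],-1],[[0,0,0],[0,0,0],-1],[[0,0,0],[0,0,0],-1],[[0,0,0],[0,0,0],-1],[[0,0,0],[0,0,0],-1],[[0,0,0],[0,0,0],-1]], squeeze=50)

```text
time_s: 16.1
position: [0.5132, -0.1898, 0.0478]
tool_rot: [[0.965, 0.262, 0.003], [0.262, -0.965, -0.001], [0.002, 0.002, -1.0]]
ft_force: [0.4, 0.2, -3.0]
grip_width: 0.058
```

Emit:
move_arm(motion=[[[0,0,-0.2],[0,0,0],-1],[[0,0,-0.4],[0,0,0],-1],[[0,0,-0.4],[0,0,0],-1],[[0,0,-0.4],[0,0,0],-1],[[0,0,-0.3],[0,0,0],-1],[[0,0,-0.1],[0,0,0],-1],[[0,0,0],[0,0,0],-1],[[0,0,0],[0,0,0],-1],[[0,0,0],[0,0,0],-1],[[0,0,0],[0,0,0],-1]])

```text
time_s: 16.93
position: [0.5132, -0.1897, 0.0886]
tool_rot: [[0.965, 0.262, 0.004], [0.262, -0.965, -0.002], [0.003, 0.003, -1.0]]
ft_force: [-0.4, 0.2, -2.2]
grip_width: 0.0577
```

```bash
python3 w.py pics/side_8.png
python3 g.py .506 -.186 .047
```

```text
[-2.44 -2.01 -2.76 -2.67 -2.45 -2.18 -2.11 -3.14] -2.470119351969125 [-0.000e+00 -4.876e+01 -1.903e+01 -0.000e+00 -1.000e-02  0.000e+00]
t 17.33 pos [ 0.5133 -0.1898  0.0887] rows-units [-0.31 -0.28  2.08] tilt 0.24 yaw x 15.2 f [-0.64  0.41 -3.14] w 0.0579
tilt fix [ 0.0013 -0.0015  0.    ]
```

View pics/side_8.png

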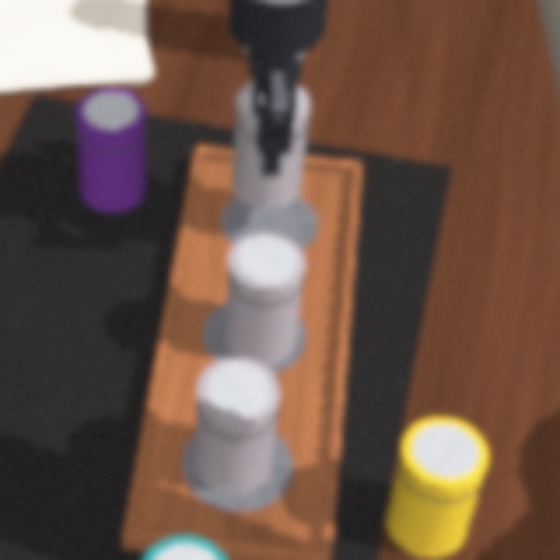

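The right tin is up and light at −2.5 N, so the left is the heaviest. I'll lower the right one, nudged towards its pad centre.

Emit:
move_arm(motion=[[[-0.15,-0.1,0.2],[0.001,-0.001,0],-1],[[-0.15,-0.1,0.4],[0,0,0],-1],[[0,0,0.4],[0,0,0],-1],[[0,0,0.4],[0,0,0],-1],[[0,0,0.3],[0,0,0],-1],[[0,0,0.2],[0,0,0],-1],[[0,0,0.1],[0,0,0],-1],[[0,0,0.05],[0,0,0],-1],[[0,0,0.05],[0,0,0],-1]])

```text
time_s: 18.08
position: [0.5062, -0.1874, 0.0476]
tool_rot: [[0.965, 0.263, 0.003], [0.263, -0.965, -0.002], [0.002, 0.003, -1.0]]
ft_force: [-3.8, 1.3, 8.6]
grip_width: 0.0578
```

```bash
python3 w.py pics/side_9.png
python3 g.py .506 -.186 .047
```

```text
[10.   10.6   9.83 10.35 11.57 10.6  10.55 11.29] 10.598636574170058 [ -0.1  -42.46 -16.51   0.14  -1.29  -0.05]
t 18.48 pos [ 0.5062 -0.1874  0.0476] rows-units [ 0.01 -0.07  0.03] tilt 0.19 yaw x 15.23 f [-5.98  1.64 11.29] w 0.0575
tilt fix [ 0.0012 -0.001   0.    ]
```

It's standing, so I'll release.

Emit:
move_arm(motion=[[[0,0,-0.02],[0,0,0],-1],[[0,0,0],[0,0,0],-1],[[0,0,0],[0,0,0],0],[[0,0,0],[0,0,0],1],[[0,0,0],[0,0,0],1],[[0,0,0],[0,0,0],1],[[0,0,0],[0,0,0],1],[[0,0,0],[0,0,0],1]])

```text
time_s: 19.15
position: [0.5074, -0.1881, 0.0482]
tool_rot: [[0.965, 0.263, 0.005], [0.263, -0.965, -0.003], [0.004, 0.005, -1.0]]
ft_force: [-0.4, 0.0, 1.0]
grip_width: 0.0858
```

Emit:
move_arm(motion=[[[0,0,-0.5],[0.001,-0.001,0],1],[[0,0,-0.9],[0,0,0],1],[[0,0,-1],[0,0,0],1],[[0,0,-1],[0,0,0],1],[[0,0,-1],[0,0,0],1],[[0,0,-0.5],[0,0,0],1],[[0,0,0],[0,0,0],1]])

```text
time_s: 19.73
position: [0.5067, -0.1878, 0.1498]
tool_rot: [[0.965, 0.263, 0.0], [0.263, -0.965, -0.001], [0.0, 0.001, -1.0]]
ft_force: [-0.4, 0.9, 0.1]
grip_width: 0.0858
```

```bash
python3 g.py .479 .0725 .14
```

```text
t 19.73 pos [ 0.5067 -0.1878  0.1498] rows-units [  2.08 -12.92   0.48] tilt 0.04 yaw x 15.22 f [-0.41  0.89  0.13] w 0.0858
tilt fix [ 0.0003 -0.0001  0.    ]
```

Emit:
move_arm(motion=[[[0.1,-0.6,0],[0,0,0],1],[[0.2,-1,0],[0,0,0],1],[[0.2,-1,0],[0,0,0],1],[[0.2,-1,0],[0,0,0],1],[[0.2,-1,0],[0,0,0],1],[[0.2,-1,0],[0,0,0],1],[[0.2,-1,0],[0,0,0],1],[[0.2,-1,0],[0,0,0],1],[[0.2,-1,0],[0,0,0],1],[[0.2,-1,0],[0,0,0],1],[[0.1,-1,0],[0,0,0],1],[[0.1,-1,0],[0,0,0],1]])

```text
time_s: 20.73
position: [0.478, 0.0636, 0.1391]
tool_rot: [[0.966, 0.258, -0.016], [0.258, -0.966, 0.005], [-0.014, -0.009, -1.0]]
ft_force: [0.5, 0.4, 0.1]
grip_width: 0.0853
```

Emit:
move_arm(motion=[[[0,-0.7,0],[0,0,0],1],[[0,0,0],[0,0,0],1]])

```text
time_s: 20.9
position: [0.4712, 0.0821, 0.1372]
tool_rot: [[0.965, 0.261, -0.021], [0.262, -0.965, 0.006], [-0.018, -0.012, -1.0]]
ft_force: [-0.2, -0.0, 0.3]
grip_width: 0.0854
```

```bash
python3 g.py .479 .0725 .046
python3 - <<'E'
from h import *
for n,(x0,y0,w,h) in (("top",(240,170,200,120)),("side",(280,100,160,160))):
    d=imaging.get_image(n); s=4 if n=="top" else 3.5
    cv2.imwrite(f"pics/{n}_10.png",cv2.resize(d["img"][y0:y0+h,x0:x0+w],None,fx=s,fy=s,interpolation=cv2.INTER_CUBIC))
E
```

```text
t 20.9 pos [0.4712 0.0821 0.1372] rows-units [0.33 0.62 4.55] tilt 1.25 yaw x 15.17 f [-0.2  -0.03  0.26] w 0.0854
tilt fix [-0.0056  0.0088  0.    ]
```

View pics/side_10.png

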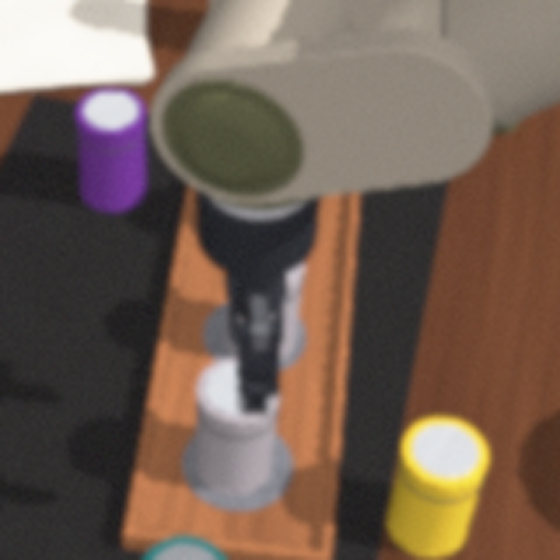

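View pics/top_10.png

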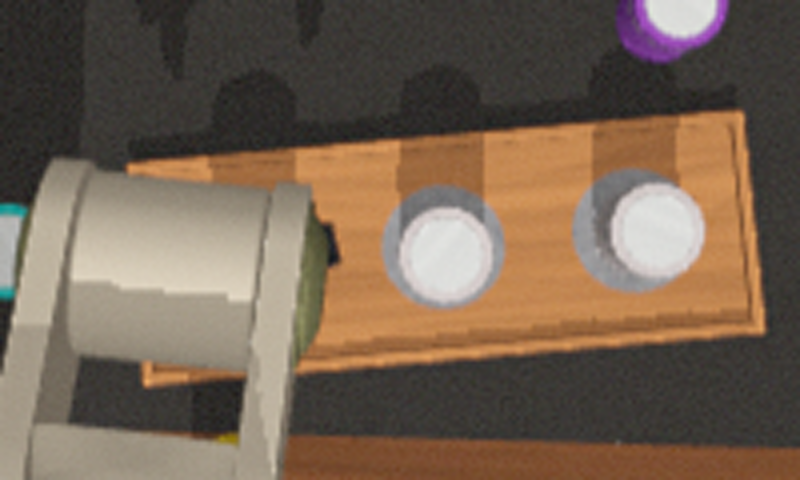

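The right tin stands on its pad (top crop 657,230; the offset is mostly lid parallax). I'll correct the overshoot of about 12 mm and the tilt, then descend.

Emit:
move_arm(motion=[[[0.3,0.55,0],[-0.005,0.008,0],1],[[0,0,0.1],[0,0,0],1]])

```text
time_s: 21.17
position: [0.4818, 0.0696, 0.1347]
tool_rot: [[0.965, 0.261, 0.001], [0.261, -0.965, -0.001], [0.0, 0.001, -1.0]]
ft_force: [1.3, -1.1, -0.1]
grip_width: 0.0851
```

```bash
python3 g.py .479 .0725 .046
```

```text
t 21.17 pos [0.4818 0.0696 0.1347] rows-units [-0.1  -0.18  4.44] tilt 0.07 yaw x 15.1 f [ 1.26 -1.05 -0.05] w 0.0851
tilt fix [ 0.0006 -0.0002  0.    ]
```

Emit:
move_arm(motion=[[[-0.1,-0.15,0.5],[0,0,0],1],[[0,0,0.8],[0,0,0],1],[[0,0,0.8],[0,0,0],1],[[0,0,0.8],[0,0,0],1],[[0,0,0.8],[0,0,0],1],[[0,0,0.4],[0,0,0],1],[[0,0,0.1],[0,0,0],1]])

```text
time_s: 21.75
position: [0.4824, 0.0645, 0.0464]
tool_rot: [[0.968, 0.25, 0.006], [0.25, -0.968, -0.002], [0.005, 0.004, -1.0]]
ft_force: [-0.2, 1.0, -0.3]
grip_width: 0.0853
```

```bash
python3 g.py .479 .0725 .046
```

```text
t 21.75 pos [0.4824 0.0645 0.0464] rows-units [-0.07 -0.43  0.02] tilt 0.36 yaw x 14.47 f [-0.23  1.01 -0.3 ] w 0.0853
tilt fix [ 0.0018 -0.0024  0.    ]
```

Emit:
move_arm(motion=[[[-0.1,-0.4,0],[0.002,-0.002,0],1],[[0,0,0],[0,0,0],1],[[0,0,0],[0,0,0],-1],[[0,0,0],[0,0,0],-1],[[0,0,0],[0,0,0],-1],[[0,0,0],[0,0,0],-1],[[0,0,0],[0,0,0],-1],[[0,0,0],[0,0,0],-1],[[0,0,0],[0,0,0],-1]], squeeze=60)

```text
time_s: 22.5
position: [0.4787, 0.0717, 0.0483]
tool_rot: [[0.969, 0.249, 0.002], [0.249, -0.969, 0.001], [0.002, -0.0, -1.0]]
ft_force: [-0.3, 0.5, -4.9]
grip_width: 0.0579
```

```bash
python3 g.py .479 .0725 .24
```

```text
t 22.5 pos [0.4787 0.0717 0.0483] rows-units [ 0.04 -0.04 -9.59] tilt 0.12 yaw x 14.4 f [-0.29  0.48 -4.88] w 0.0579
tilt fix [-0.    -0.001  0.   ]
```

Emit:
move_arm(motion=[[[0,0,-0.3],[0,0,0],-1],[[0,0,-0.6],[0,0,0],-1],[[0,0,-0.9],[0,0,0],-1],[[0,0,-1],[0,0,0],-1],[[0,0,-1],[0,0,0],-1],[[0,0,-1],[0,0,0],-1],[[0,0,-1],[0,0,0],-1],[[0,0,-1],[0,0,0],-1],[[0,0,-1],[0,0,0],-1],[[0,0,-0.9],[0,0,0],-1],[[0,0,-0.6],[0,0,0],-1],[[0,0,-0.2],[0,0,0],-1]])

```text
time_s: 23.5
position: [0.4749, 0.0717, 0.2487]
tool_rot: [[0.969, 0.248, -0.007], [0.248, -0.969, 0.001], [-0.006, -0.003, -1.0]]
ft_force: [0.9, -0.2, -4.9]
grip_width: 0.0577
```

Emit:
move_arm(motion=[[[0,0,0],[0,0,0],-1],[[0,0,0],[0,0,0],-1],[[0,0,0],[0,0,0],-1],[[0,0,0],[0,0,0],-1],[[0,0,0],[0,0,0],-1],[[0,0,0],[0,0,0],-1]])

```text
time_s: 24.0
position: [0.4734, 0.0718, 0.2462]
tool_rot: [[0.969, 0.248, -0.012], [0.248, -0.969, 0.002], [-0.011, -0.005, -1.0]]
ft_force: [-0.3, 0.2, -4.1]
grip_width: 0.0579
```

```bash
python3 g.py .479 .0725 .24; python3 w.py pics/side_11.png;  python3 - <<'E'
from h import *
d=imaging.get_image("side"); cv2.imwrite("pics/side_12.png",d["img"]); d=imaging.get_image("top"); cv2.imwrite("pics/top_12.png",d["img"])
E
python3 g.py .479 .0725 .24
```

```text
t 24.0 pos [0.4734 0.0718 0.2462] rows-units [0.29 0.04 0.31] tilt 0.69 yaw x 14.37 f [-0.34  0.22 -4.12] w 0.0579
tilt fix [-0.0023  0.0053  0.    ]
[-4.64 -4.56 -5.45 -5.27 -5.1  -5.06 -5.04 -5.31] -5.05258883754005 [ -0.   -39.46 -24.51   0.     0.04  -0.  ]
t 24.5 pos [0.4736 0.0718 0.2469] rows-units [0.27 0.03 0.34] tilt 0.6 yaw x 14.38 f [ 0.63 -0.05 -4.67] w 0.058
tilt fix [-0.002   0.0046  0.    ]
```

View pics/side_12.png

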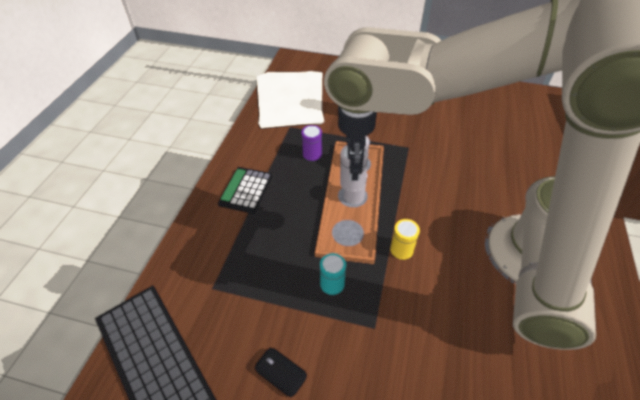

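View pics/top_12.png

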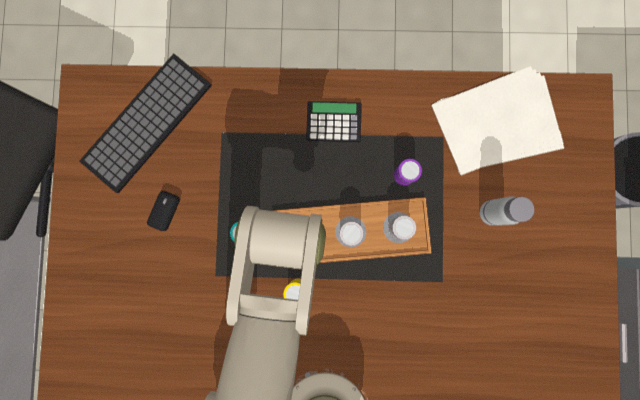

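The heavy tin hangs upright above its empty pad (side 352,190). The other two stand on their pads (top 351,232 and 403,227), and the calculator, flask and mouse haven't moved. I'll hand in.

```bash
python3 -c "
from rig import job,readout
o=readout.observe();print(o['qvel'].round(2),o['grip_width']);print(job.close_job())"
```

```text
[-0.09 -0.04  0.   -0.05 -0.06  0.05] 0.058000443393659444
the job is handed in; nothing more can be done
None
```

I lifted the left, middle and right tins in turn, setting each back on its pad before the next. They weighed about 4.6 N, 1.9 N and 2.5 N, so the left tin is the heaviest. I lifted it again and handed in the job at 24.5 s while holding it still.

**Last checks:**
- **Held tin:** it read about 5.05 N. The gripper opening was 58 mm, which matches the tin's diameter. Tilt was 0.6° and the joints were almost at rest. The underside was about 0.21 m above the desk, worked out from the tool height rather than measured.
- **Other tins and bystanders:** the last pictures showed the middle and right tins upright on their pads. The calculator, flask and mouse had not visibly moved.

**What disagreed or went roughly:**
- The two cameras differed by about 6 mm on where the middle tin stood. That was within the gripper's clearance, and the grip closed properly.
- I set the middle tin down with about 28 N, harder than intended, before easing off.
- The left tin's first set-down was slow to register, because small downward steps had little effect.

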